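# Charge a bass pickup and hold it over its pocket for soldering

### The job

Charge the loose bass pickup where it sits in the nest of the magnet charger: pull the charger's slide knob all the way out, then push it fully home. Then pick the pickup up, carry it clear of the screwdriver stand to the guitar body, and finish still holding it level, poles up, right above the empty pickup pocket, lined up with the pocket's outline and hovering about a centimetre above the wood, so that I can solder its leads: do not put it down or let go. Nothing may touch the guitar body or the screwdriver stand, and leave the two batteries and the jar alone.

Things in the scene. Friction and masses are not known exactly. Their poses are not given: they have to be found in the camera images.
- pickup: The loose bass pickup: a black bar 90 (x) x 38 (y) x 24 mm (z), about 0.14 kg, two rows of steel pole dots on top. Origin: centre of its underside; x along its length, z up. It starts in the charger's nest, length along the charger's x, its underside 50 mm above the bench. Take it across its 38 mm width; the middle 70 mm of its long sides is free.
- charger: Magnet charger, fixed: a grey box 150 (x) x 90 (y) x 50 mm high, aluminium top, turned about the vertical. Origin: centre of its underside; the slide knob is on its front (-x face). The nest is in the middle of its top: stops 8 mm high at the pickup's ends, tabs 6 mm high and 4 mm thick along the last 10 mm of its long sides, about 2 mm play all round.
- slide (a joint): Draw of the charger's slide knob in m: 0 fully home, 0.045 fully out. It moves along the charger's -x (towards the robot side). It is stiff: it takes about 3 N (a little more when moved fast), stays wherever it is left, and has a firm stop at each end.
- slide_grip (a point): Centre of the slide knob: a plain aluminium cylinder of diameter 28 mm and 26 mm long, its axis level along the charger's x, 30 mm above the bench. When home it stands 39 mm in front of the charger's front face, when out 84 mm; between them is only a steel rod of diameter 10 mm. It can be pinched across its diameter from above.
- guitar: Solid guitar body lying face up, fixed, no neck: dark wings 360 mm long (x), up to 310 mm wide (y), light core strip, top face 42 mm above the bench. Origin: on the bench under the middle; -x is the neck end. On its top: the empty pocket, a fitted pickup (centre at x = 57 mm, 6 mm proud), a steel bridge (x = 103 to 153 mm, 16 mm proud) and two knobs on the -y wing, 16 mm proud.
- pocket (a point): Centre of the mouth of the empty pickup pocket, level with the guitar's top face (42 mm above the bench), 35 mm towards the neck end from the guitar's origin; axes as the guitar's. The pocket is a rectangle 44 mm along x by 96 mm along y, 20 mm deep with a black-coated floor: the pickup's length goes along the guitar's y, either way round.
- stand: Screwdriver stand, fixed, between charger and guitar: a wooden block 160 (x) x 45 (y) x 50 mm (z) with three screwdriver handles standing on it in a row along x (spacing 50 mm), tops up to 110 mm above the bench. Origin: centre of its underside. Not to be touched.
- battery_a: Loose 9 V block battery lying on the bench, 49 x 27 x 18 mm; origin at the centre of its underside. Leave alone.
- battery_b: A second such battery. Leave alone.
- jar: Loose closed glass jar, diameter 52 mm, 60 mm high; origin at the centre of its underside. Leave alone.
Things that resemble listed ones, but are neither listed nor needed, are in the scene too. Of the things that look like the charger, the largest one is meant.

How it is judged:
By the outcome, as a careful person would: the job done as asked, in the order asked, and still so for the second after the job is handed in, while the arm keeps its last pose, push and grip.
It also fails if it takes over 51 s, if anything falls off the work surface, if the arm or the gripper's body presses on something with over 40 N, if the wrist force passes 120 N, or if a joint passes its speed limit or range.

### The arm

A 6-joint arm with a two-finger parallel gripper is mounted at the origin on the work surface. World frame = base frame: x ahead of the robot, y to its left, z up, the work surface at z = 0. Lengths are in mm, angles in degrees, forces in N, time in s.
With the tool pointing down it reaches from about 300 to 850 mm from the base axis. Payload 4.2 kg.
Tool frame: the origin (TCP) lies midway between the tips of the shut fingers; the grasp point (between the pads) lies pinch_z behind it (pinch_z is the distance from the TCP to the grasp point, in mm); z points along the fingers, y is the line along which they close (so a half turn about z gives the same grasp; the last joint's range is limited). The gripper opens to 91 mm and grips with 3 to 60 N. Pads are 32 mm wide; open, the fingers measure 118 mm over their backs; the gripper's body (76 mm by 178 mm) begins 60 mm behind the grasp point.
Start: joints at [-77.693, 18.312, 89.639, -0, 72.044, -1.146], TCP at [133.775, -559.238, 213.976] pointing down, gripper open.
Joint ranges: [-177.97, 177.97], [-48.28, 115.42], [12.27, 149.76], [-77.06, 257.06], [2.81, 150.46], [-146.56, 146.56]. Speed limits (degrees/s): [147.25, 147.25, 180, 180, 180, 180].

### API

Orientations are given as [roll, pitch, yaw] about the fixed x, y, z axes, in that order (R = Rz(yaw) Ry(pitch) Rx(roll)).
In Python, from workcell import state, grab_frame, job_done, masks_of, landmark_of, pinch_z gives the robot as it stands. The module is installed in compiled form; this text tells all that it offers.
- The arm moves only by the tool move_arm, never from a script. Its argument "plan" is a list of rows, each an object of numbers: "x", "y", "z": the shift along the tool's x, y, z in mm; "rx", "ry", "rz": the turn, a rotation vector about the tool's x, y, z in rad. A call has 1 to 10 rows; each row shifts and turns the commanded pose from where the row before left it, along the tool's axes as they then stand; what a row does not reach is not made up. A row lasts 1/10 s, in which the tool goes at most 50 mm and 8.59 degrees, less where a joint would pass 70% of its speed; a pose out of reach is approached as far as the arm can. A call is refused whole if a number of a shift passes 50 or a number of a turn 0.15, either way. A call with a gripper value outside its range is refused whole. "grip" is the opening, from 0 (shut) to 1 (fully open), set as the call begins (left out, the last holds). The fingers move at their own pace and stop on an object; "squeeze" is the grip in N (left out, the last holds). Time passes only in rows, so rows that do not move let the fingers close. It gives the time, the measured TCP pose, the force, the opening and the grip force at its end, in the units of the state.
- state(): the state, without advancing time (a new reading comes with each control period).
- grab_frame(name): name is "side" or "top" or "wrist"; returns a dict with "img" (420x560x3 uint8, red, green, blue), "z_map" (420x560 float32, mm along the optical axis (not along the pixel's ray), 0 where there is no reading), "fx", "fy", "cx", "cy" (pixels), "dist" ([k1, k2, p1, p2, k3] as OpenCV has them; the pictures are not rectified), "rvec" (rotation vector, rad) and "tvec" (3), from world to camera coordinates, as OpenCV has them. Camera axes: x right, y down, z forward; pixel columns grow to the right and rows downward; lengths in mm; the calibration is good to about 2 mm. A picture is of the moment at which its call begins.
- job_done(): hands the job in; it is judged then, once.
Trained networks look in the newest picture that a camera, given by its name, has taken for a name from the list of things; names that differ only in an ending like _2 or _b are one class to them, and where a whole thing is asked for, a point or a joint stands for the part that bears it (a point fixed in the world has none). Each returns a list of dicts, best first, with "p" (0 to 1); they miss things now and then, are a little off and sometimes report something else, mostly with a low value. They report only what shows in the picture. A call takes as long as a camera call. They do not tell look-alikes from the thing itself.
- masks_of(camera, label): "pixels" (420x560 bool, what is visible of it) and "box" ([centre column, centre row, width, height] in pixels, round what is visible of it).
- landmark_of(camera, label): "point" ([column, row] in pixels: a listed point, or the origin of a listed thing).
The state is a dict: "time_s": time; "qpos": joint angles; "qvel": joint speeds; "effort": joint torques, N m; "ee_pos": TCP position; "ee_rot": TCP orientation; "force": force on the tool from outside, world axes, zero at the start; "torque": the same for the moment, N m; "gripper_width": finger opening in mm; "gripper_force": force on a finger pad.
Only numpy, scipy, OpenCV 4.12 (cv2) and the standard library are available. Lean on these libraries where they do the work, as an engineer would, in place of code of your own. Each camera call takes 0.05 s, during which the arm holds its last target. There are 200 camera calls.

## Working session

There is one attempt and no reset: what is moved stays moved. The work goes in short steps, Python scripts to look and compute and a tool call to move; the robot and the scene stay as the last step left them, time stands still between calls to the robot, and variables do not carry over. Pictures are saved under pics/ and viewed, at most 10 in all, crops included, and the job is handed in when it is done.

Besides the shell and the picture viewer there is one more tool, called after "Emit:" by a JSON object that holds its "name" and its "arguments". move_arm: Moves the arm, as the interface text tells. Its arguments: {"type":"object","properties":{"plan":{"type":"array","items":{"type":"object","properties":{"x":{"type":"number"},"y":{"type":"number"},"z":{"type":"number"},"rx":{"type":"number"},"ry":{"type":"number"},"rz":{"type":"number"}}}},"grip":{"type":"number"},"squeeze":{"type":"number"}},"required":["plan"]}

```bash
mkdir -p pics; cat > h.py <<'E'
import numpy as np, cv2
from workcell import *
def cam(n):
    f=grab_frame(n); f['K']=np.array([[f['fx'],0,f['cx']],[0,f['fy'],f['cy']],[0,0,1.]]); f['R']=cv2.Rodrigues(np.array(f['rvec'],float))[0]; f['t']=np.array(f['tvec'],float).ravel(); f['D']=np.array(f['dist'],float); return f
def rays(f,px):
    u=cv2.undistortPoints(np.array(px,float).reshape(-1,1,2),f['K'],f['D']).reshape(-1,2)
    return np.c_[u,np.ones(len(u))]
def onplane(f,px,z):
    d=rays(f,px)@f['R']; c=-f['R'].T@f['t']; return c+d*((z-c[2])/d[:,2])[:,None]
def cloud(f,mask):
    v,u=np.nonzero(mask&(f['z_map']>0)); d=rays(f,np.c_[u,v])*f['z_map'][v,u][:,None]
    return (d-f['t'])@f['R'], np.c_[u,v]
def tri(f,p,g,q):
    a=rays(f,p)[0]@f['R'];b=rays(g,q)[0]@g['R'];ca=-f['R'].T@f['t'];cb=-g['R'].T@g['t']
    s=np.linalg.lstsq(np.c_[a,-b],cb-ca,rcond=None)[0]; A=ca+a*s[0];B=cb+b*s[1]; return (A+B)/2,np.linalg.norm(A-B)
def save(n,img): cv2.imwrite('pics/'+n,img[...,::-1])
E
python3 - <<'E'
from h import *
import workcell
print(pinch_z if not callable(pinch_z) else pinch_z(), state())
for c in ['top','side','wrist']:
    f=cam(c); save(c+'0.png',f['img']); print(c,(-f['R'].T@f['t']).round())
    if c=='wrist': continue
    for l in ['pickup','charger','slide_grip','guitar','pocket','stand','battery_a','jar']:
        ms=masks_of(c,l) 
        lm=landmark_of(c,l)
        print(l,[(round(m['p'],2),np.round(m['box']).tolist()) for m in ms],[(round(m['p'],2),np.round(m['point'],1).tolist()) for m in lm])
E
```

```text
18.8 {'time_s': 0.0, 'qpos': array([-7.76939842e+01,  1.83489330e+01,  8.97057769e+01, -7.76760154e-04,
        7.20435437e+01, -1.14583530e+00]), 'qvel': array([ 0.03889679, -0.02371583,  0.04950599, -0.051469  , -0.09122467,
       -0.01416115]), 'effort': array([-1.73273158e-03, -4.12467027e+01, -2.31980574e+01,  7.24461442e-02,
        4.57485463e-02, -1.30960702e-04]), 'ee_pos': array([ 133.65131161, -558.73458173,  213.15169092]), 'ee_rot': array([-1.79901751e+02, -1.22643686e-03,  1.34520902e+01]), 'force': array([-0.71406854, -0.03579638,  0.04598324]), 'torque': array([ 0.03484746, -0.0066397 ,  0.03208433]), 'gripper_force': 0.0, 'gripper_width': 91.31006513597212}
top [ 389.   75. 1287.]
pickup [(0.61, [189.0, 185.0, 26.0, 36.0])] [(0.67, [190.5, 185.2])]
charger [(0.97, [168.0, 110.0, 43.0, 54.0]), (0.9, [196.0, 196.0, 49.0, 81.0]), (0.63, [197.0, 334.0, 43.0, 58.0])] [(0.84, [195.4, 192.2]), (0.75, [198.4, 329.7]), (0.7, [169.1, 107.9]), (0.7, [191.2, 185.2])]
slide_grip [(0.68, [213.0, 231.0, 11.0, 9.0]), (0.61, [184.0, 129.0, 10.0, 10.0]), (0.42, [213.0, 358.0, 7.0, 12
[... 693 characters left out ...]
0]), (0.63, [375.0, 292.0, 61.0, 39.0]), (0.38, [274.0, 262.0, 9.0, 10.0])] [(0.84, [370.0, 295.4]), (0.79, [145.2, 283.6]), (0.72, [232.1, 275.8])]
slide_grip [(0.55, [399.0, 280.0, 13.0, 11.0]), (0.52, [273.0, 262.0, 13.0, 8.0])] [(0.64, [397.0, 277.9]), (0.48, [172.6, 275.4]), (0.42, [275.0, 264.7])]
guitar [(0.66, [246.0, 159.0, 108.0, 63.0])] [(0.67, [246.8, 158.8])]
pocket [(0.63, [245.0, 160.0, 112.0, 66.0])] [(0.56, [255.1, 155.3])]
stand [(0.68, [234.0, 215.0, 55.0, 35.0])] [(0.84, [233.7, 227.0])]
battery_a [(0.49, [295.0, 216.0, 16.0, 10.0])] [(0.62, [294.8, 218.3]), (0.61, [190.8, 222.1])]
jar [(0.86, [176.0, 234.0, 19.0, 25.0])] [(0.84, [173.9, 241.3])]
wrist [ 216. -539.  386.]
```

```bash
python3 - <<'E'
from h import *
f=cam('top'); g=cam('side')
a=cv2.resize(f['img'][60:400,120:500],None,fx=1.55,fy=1.55,interpolation=cv2.INTER_CUBIC); save('ov.png',a)
b=cv2.resize(f['img'][135:260,150:320],None,fx=4.5,fy=4.5,interpolation=cv2.INTER_CUBIC); save('crop.png',b)
for l in ['charger','stand','guitar','pickup','slide_grip']:
  for m in masks_of('top',l):
    P,uv=cloud(f,m['pixels']); 
    if len(P)<8: continue
    zt=np.percentile(P[:,2],60); T=P[np.abs(P[:,2]-zt)<8]
    r=cv2.minAreaRect(T[:,:2].astype(np.float32)); print(l,round(m['p'],2),np.round(m['box']),'z',np.percentile(P[:,2],[5,50,95]).round(),np.round(r[0]),np.round(r[1]),round(r[2],1))
for p,q in [((190.5,185.2),(229.1,261.9)),((212.5,228),(274,263.5)),((406.5,171.4),(255.1,155.3)),((275.2,174.1),(233.7,227))]: print(tri(f,p,g,q))
E
```

```text
charger 0.64 [195. 196.  56.  80.] z [30. 48. 55.] [519. 316.] [203.  91.] 26.0
charger 0.59 [196. 335.  42.  59.] z [17. 36. 42.] [156. 304.] [151.  69.] 34.1
charger 0.56 [168. 110.  43.  51.] z [25. 37. 43.] [746. 400.] [149.  68.] 31.2
stand 0.85 [276. 172.  16.  63.] z [ 45.  50. 107.] [589. 120.] [159.  44.] 4.0
guitar 0.87 [409. 162. 137. 145.] z [25. 42. 49.] [ 626. -229.] [306. 362.] 78.2
pickup 0.74 [192. 185.  20.  38.] z [68. 73. 77.] [542. 327.] [90. 39.] 26.3
slide_grip 0.52 [212. 229.  14.  10.] z [32. 41. 47.] [439. 279.] [25. 26.] 21.6
(array([545.78042069, 330.61040816,  63.8297006 ]), np.float64(4.926220637343408))
(array([438.55468888, 275.7031893 ,  25.15631117]), np.float64(1.3584469886635486))
(array([ 599.10633349, -221.4434808 ,   42.14588266]), np.float64(5.094743668213452))
(array([590.71338784, 118.74089824,  -6.70827734]), np.float64(6.304076061307753))
```

View pics/ov.png

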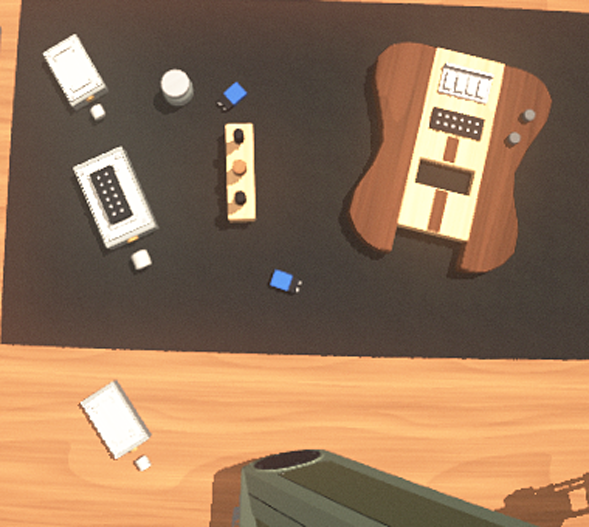

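View pics/crop.png

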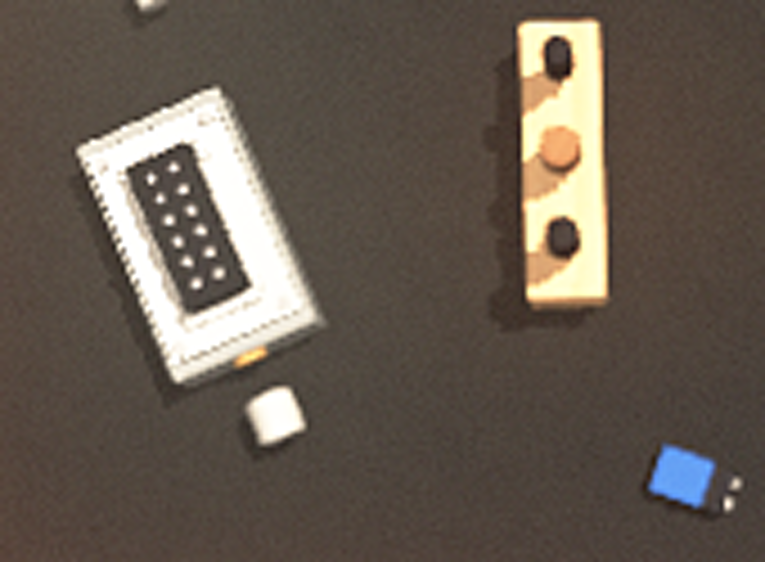

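Charger look-alikes in the top view are at (168,110), (196,196) and (197,334). The middle one, (196,196), is meant: it is the largest at about 150x90, and the crop shows it carrying the pickup, with its knob at (212,228) pushed home. The overview shows the guitar right of it, with the empty pocket near (406,172). The stand, at (276,173), lies between the two. I'm moving first past the guitar, where the wrist camera can take a look.

Emit:
{"name": "move_arm", "arguments": {"plan": [{"x":41.5,"y":-25},{"x":41.5,"y":-25},{"x":41.5,"y":-25},{"x":41.5,"y":-25},{"x":41.5,"y":-25},{"x":41.5,"y":-25},{"x":41.5,"y":-25},{"x":41.5,"y":-25},{"x":41.5,"y":-25},{"x":41.5,"y":-25}], "grip": 1}}

```text
schema error: expected keys x, y, z, rx, ry, rz
```

Emit:
{"name": "move_arm", "arguments": {"plan": [{},{}]}}

```text
schema error: expected keys x, y, z, rx, ry, rz
```

```bash
cat > pocket.py <<'E'
from h import *
s=state(); print(s['ee_pos'].round(1),s['ee_rot'].round(2),s['time_s'])
f=cam('wrist'); save('w%d.png'%round(s['time_s']*100),f['img'])
for l in ['pocket','guitar','pickup','slide_grip','charger']:
    for m in landmark_of('wrist',l): print(l,round(m['p'],2),np.round(m['point'],1),onplane(f,[m['point']],dict(pocket=42,pickup=50,slide_grip=30).get(l,0)).round(1))
P,uv=cloud(f,np.ones(f['z_map'].shape,bool))
# floor of pocket: z about 22, near the middle of the guitar
m=np.zeros(f['z_map'].shape,np.uint8); k=(P[:,2]<34)&(P[:,2]>14); m[uv[k,1],uv[k,0]]=1
n,lab,st,ce=cv2.connectedComponentsWithStats(m)
for i in range(1,n):
    if st[i,4]>300:
        X=cloud(f,lab==i)[0]; print('low',ce[i].round(),st[i],cv2.minAreaRect(X[:,:2].astype(np.float32)),X.mean(0).round(1))
E
python3 pocket.py; ls pics
```

```text
[ 133.8 -559.2  214. ] [179.99   0.    13.45] 2.1
low [381.  78.] [365  40  58  64 345] ((255.43408203125, -636.797607421875), (74.64720153808594, 35.44845962524414), 50.38208770751953) [ 257.8 -631.5   25.3]
crop.png
ov.png
side0.png
top0.png
w210.png
wrist0.png
```

Emit:
{"name": "move_arm", "arguments": {"plan": [{"x":41.5,"y":-25,"z":0,"rx":0,"ry":0,"rz":0},{"x":41.5,"y":-25,"z":0,"rx":0,"ry":0,"rz":0},{"x":41.5,"y":-25,"z":0,"rx":0,"ry":0,"rz":0},{"x":41.5,"y":-25,"z":0,"rx":0,"ry":0,"rz":0},{"x":41.5,"y":-25,"z":0,"rx":0,"ry":0,"rz":0},{"x":41.5,"y":-25,"z":0,"rx":0,"ry":0,"rz":0},{"x":41.5,"y":-25,"z":0,"rx":0,"ry":0,"rz":0},{"x":41.5,"y":-25,"z":0,"rx":0,"ry":0,"rz":0},{"x":41.5,"y":-25,"z":0,"rx":0,"ry":0,"rz":0},{"x":41.5,"y":-25,"z":0,"rx":0,"ry":0,"rz":0}], "grip": 1}}

```text
time_s: 3.4
ee_pos: [480.5, -218.0, 214.2]
ee_rot: [180.0, -0.0, 13.5]
force: [0.8, -1.0, -0.3]
gripper_width: 91.0
gripper_force: 0.0
```

Emit:
{"name": "move_arm", "arguments": {"plan": [{"x":0,"y":0,"z":0,"rx":0,"ry":0,"rz":0},{"x":0,"y":0,"z":0,"rx":0,"ry":0,"rz":0}]}}

```text
time_s: 3.6
ee_pos: [479.6, -218.8, 213.8]
ee_rot: [180.0, 0.0, 13.6]
force: [-0.6, -0.4, 1.2]
gripper_width: 91.0
gripper_force: 0.0
```

```bash
python3 pocket.py; ls pics
```

```text
[ 479.6 -218.8  213.8] [1.7999e+02 5.0000e-02 1.3610e+01] 3.6
pocket 0.6 [310.6  67.7] [[ 594.5 -219.7   42. ]]
guitar 0.61 [325.5  42.6] [[ 626.  -230.9    0. ]]
low [ 3. 39.] [  0   0   8  83 515] ((555.3111572265625, 92.99229431152344), (82.67780303955078, 4.547328472137451), 2.4821579456329346) [557.   93.3  18.6]
low [313.  70.] [ 258   25  110   90 4828] ((593.9009399414062, -223.4771270751953), (96.8754653930664, 44.52965545654297), 77.55375671386719) [ 594.8 -223.3   24.2]
low [ 44. 183.] [ 23 163  44  40 957] ((413.5992736816406, 38.707881927490234), (47.62369918823242, 28.228755950927734), 71.55175018310547) [414.4  37.8  18.1]
crop.png
ov.png
side0.png
top0.png
w210.png
w360.png
wrist0.png
```

Emit:
{"name": "move_arm", "arguments": {"plan": [{"x":6,"y":-47,"z":0,"rx":0,"ry":0,"rz":0},{"x":6,"y":-47,"z":0,"rx":0,"ry":0,"rz":0},{"x":6,"y":-47,"z":0,"rx":0,"ry":0,"rz":0},{"x":6,"y":-47,"z":0,"rx":0,"ry":0,"rz":0},{"x":6,"y":-47,"z":0,"rx":0,"ry":0,"rz":0},{"x":6,"y":-47,"z":0,"rx":0,"ry":0,"rz":0},{"x":6,"y":-47,"z":0,"rx":0,"ry":0,"rz":0},{"x":6,"y":-47,"z":0,"rx":0,"ry":0,"rz":0},{"x":6,"y":-47,"z":0,"rx":0,"ry":0,"rz":0},{"x":6,"y":-47,"z":0,"rx":0,"ry":0,"rz":0}]}}

```text
time_s: 4.9
ee_pos: [428.0, 252.6, 214.2]
ee_rot: [180.0, -0.0, 13.4]
force: [0.5, 0.1, 0.3]
gripper_width: 91.2
gripper_force: 0.0
```

Emit:
{"name": "move_arm", "arguments": {"plan": [{"x":0,"y":0,"z":0,"rx":0,"ry":0,"rz":-0.11},{"x":0,"y":0,"z":0,"rx":0,"ry":0,"rz":-0.11},{"x":0,"y":0,"z":0,"rx":0,"ry":0,"rz":0},{"x":0,"y":0,"z":0,"rx":0,"ry":0,"rz":0}]}}

```text
time_s: 5.3
ee_pos: [428.4, 250.9, 214.0]
ee_rot: [180.0, -0.0, 25.9]
force: [0.0, -0.2, 0.2]
gripper_width: 91.1
gripper_force: 0.0
```

```bash
cat > ch.py <<'E'
from h import *
s=state(); print(s['ee_pos'].round(1),s['ee_rot'].round(2),s['time_s'])
f=cam('wrist'); save('c.png',f['img'])
for l,zr in [('pickup',(68,80)),('slide_grip',(25,50))]:
    for m in landmark_of('wrist',l): print(l,round(m['p'],2),np.round(m['point'],1),onplane(f,[m['point']],dict(pickup=50,slide_grip=30)[l]).round(1))
    for m in masks_of('wrist',l):
        P,uv=cloud(f,m['pixels']); T=P[(P[:,2]>zr[0])&(P[:,2]<zr[1])]
        if len(T)>20: r=cv2.minAreaRect(T[:,:2].astype(np.float32)); print(l,round(m['p'],2),np.round(m['box']),'z',np.percentile(P[:,2],[5,50,95]).round(1),np.round(r[0],1),np.round(r[1],1),round(r[2],1))
P,uv=cloud(f,np.ones(f['z_map'].shape,bool))
T=P[(np.abs(P[:,2]-50)<5)&(np.hypot(P[:,0]-543,P[:,1]-327)<100)]; print('top',len(T),cv2.minAreaRect(T[:,:2].astype(np.float32)),np.median(T[:,2]))
E
python3 ch.py
```

```text
[428.4 250.9 214. ] [ 1.7999e+02 -1.0000e-02  2.5860e+01] 5.3
pickup 0.77 [260.6  35.4] [[545.4 327.3  50. ]]
pickup 0.66 [260.  44.  48.  86.] z [73.3 74.8 76.1] [536.1 322.8] [68.  37.9] 25.9
slide_grip 0.76 [260.  158.5] [[441.3 280.6  30. ]]
slide_grip 0.61 [167.9 386. ] [[116.2 264.6  30. ]]
slide_grip 0.61 [262. 160.  29.  28.] z [32.6 42.3 45. ] [443.1 279. ] [25.2 26.4] 24.1
top 5980 ((512.939697265625, 312.36468505859375), (132.7567138671875, 88.6385498046875), 25.64409065246582) 50.672509911714805
```

View pics/c.png

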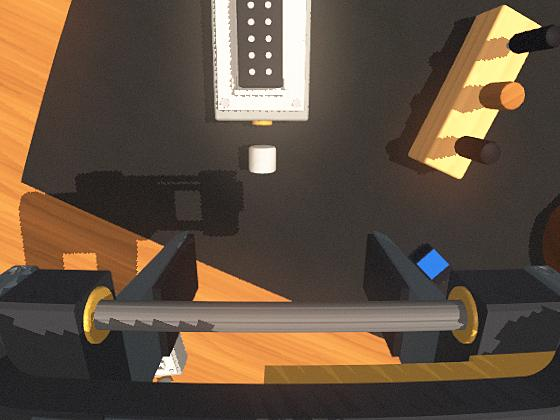

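The wrist view shows the knob at (262,158), home in front of the charger, with the pickup at (260,44) behind it, both straight ahead of the tool. Next: descend on the knob.

Emit:
{"name": "move_arm", "arguments": {"plan": [{"x":23,"y":-18.5,"z":0,"rx":0,"ry":0,"rz":0},{"x":0,"y":0,"z":40,"rx":0,"ry":0,"rz":0},{"x":0,"y":0,"z":40,"rx":0,"ry":0,"rz":0},{"x":0,"y":0,"z":40,"rx":0,"ry":0,"rz":0},{"x":0,"y":0,"z":40,"rx":0,"ry":0,"rz":0},{"x":0,"y":0,"z":30,"rx":0,"ry":0,"rz":0},{"x":0,"y":0,"z":12,"rx":0,"ry":0,"rz":0},{"x":0,"y":0,"z":0,"rx":0,"ry":0,"rz":0},{"x":0,"y":0,"z":0,"rx":0,"ry":0,"rz":0}]}}

```text
time_s: 6.45
ee_pos: [441.8, 278.8, 13.0]
ee_rot: [-180.0, -0.1, 26.0]
force: [0.3, 0.3, 0.3]
gripper_width: 91.0
gripper_force: 0.0
```

Emit:
{"name": "move_arm", "arguments": {"plan": [{"x":0,"y":0,"z":0,"rx":0,"ry":0,"rz":0},{"x":0,"y":0,"z":0,"rx":0,"ry":0,"rz":0},{"x":0,"y":0,"z":0,"rx":0,"ry":0,"rz":0},{"x":0,"y":0,"z":0,"rx":0,"ry":0,"rz":0},{"x":0,"y":0,"z":0,"rx":0,"ry":0,"rz":0},{"x":0,"y":0,"z":0,"rx":0,"ry":0,"rz":0},{"x":0,"y":0,"z":0,"rx":0,"ry":0,"rz":0},{"x":0,"y":0,"z":0,"rx":0,"ry":0,"rz":0}], "grip": 0, "squeeze": 25}}

```text
time_s: 7.25
ee_pos: [440.8, 278.2, 11.8]
ee_rot: [180.0, 0.0, 26.1]
force: [0.3, -0.7, 0.4]
gripper_width: 30.4
gripper_force: 0.0
```

Emit:
{"name": "move_arm", "arguments": {"plan": [{"x":0,"y":0,"z":0,"rx":0,"ry":0,"rz":0},{"x":0,"y":0,"z":0,"rx":0,"ry":0,"rz":0},{"x":0,"y":0,"z":0,"rx":0,"ry":0,"rz":0}]}}

```text
time_s: 7.55
ee_pos: [440.9, 277.9, 11.9]
ee_rot: [180.0, 0.0, 26.0]
force: [1.4, -2.7, -0.5]
gripper_width: 27.3
gripper_force: 25.0
```

Emit:
{"name": "move_arm", "arguments": {"plan": [{"x":-5,"y":0,"z":0,"rx":0,"ry":0,"rz":0},{"x":-5,"y":0,"z":0,"rx":0,"ry":0,"rz":0},{"x":-5,"y":0,"z":0,"rx":0,"ry":0,"rz":0},{"x":-5,"y":0,"z":0,"rx":0,"ry":0,"rz":0},{"x":-5,"y":0,"z":0,"rx":0,"ry":0,"rz":0},{"x":-5,"y":0,"z":0,"rx":0,"ry":0,"rz":0},{"x":-5,"y":0,"z":0,"rx":0,"ry":0,"rz":0},{"x":-5,"y":0,"z":0,"rx":0,"ry":0,"rz":0}]}}

```text
time_s: 8.35
ee_pos: [404.5, 260.6, 11.9]
ee_rot: [-180.0, -0.0, 26.1]
force: [4.0, -1.2, -4.8]
gripper_width: 27.3
gripper_force: 25.0
```

Emit:
{"name": "move_arm", "arguments": {"plan": [{"x":-2,"y":0,"z":0,"rx":0,"ry":0,"rz":0},{"x":-2,"y":0,"z":0,"rx":0,"ry":0,"rz":0},{"x":0,"y":0,"z":0,"rx":0,"ry":0,"rz":0}]}}

```text
time_s: 8.65
ee_pos: [400.6, 258.7, 11.9]
ee_rot: [-180.0, 0.1, 26.1]
force: [2.2, 0.0, -3.3]
gripper_width: 27.2
gripper_force: 25.0
```

Emit:
{"name": "move_arm", "arguments": {"plan": [{"x":-1.5,"y":0,"z":0,"rx":0,"ry":0,"rz":0},{"x":-1.5,"y":0,"z":0,"rx":0,"ry":0,"rz":0},{"x":0,"y":0,"z":0,"rx":0,"ry":0,"rz":0}]}}

```text
time_s: 8.95
ee_pos: [400.3, 258.6, 12.0]
ee_rot: [-180.0, -0.2, 26.1]
force: [7.0, 0.8, -8.8]
gripper_width: 27.6
gripper_force: 25.0
```

Emit:
{"name": "move_arm", "arguments": {"plan": [{"x":5,"y":0,"z":0,"rx":0,"ry":0,"rz":0},{"x":5,"y":0,"z":0,"rx":0,"ry":0,"rz":0},{"x":5,"y":0,"z":0,"rx":0,"ry":0,"rz":0},{"x":5,"y":0,"z":0,"rx":0,"ry":0,"rz":0},{"x":5,"y":0,"z":0,"rx":0,"ry":0,"rz":0},{"x":5,"y":0,"z":0,"rx":0,"ry":0,"rz":0},{"x":5,"y":0,"z":0,"rx":0,"ry":0,"rz":0},{"x":5,"y":0,"z":0,"rx":0,"ry":0,"rz":0},{"x":5,"y":0,"z":0,"rx":0,"ry":0,"rz":0}]}}

```text
time_s: 9.85
ee_pos: [439.4, 277.1, 11.8]
ee_rot: [180.0, 0.0, 26.1]
force: [-1.8, -5.2, 0.6]
gripper_width: 27.2
gripper_force: 25.0
```

Emit:
{"name": "move_arm", "arguments": {"plan": [{"x":2,"y":0,"z":0,"rx":0,"ry":0,"rz":0},{"x":2,"y":0,"z":0,"rx":0,"ry":0,"rz":0},{"x":1.5,"y":0,"z":0,"rx":0,"ry":0,"rz":0},{"x":0,"y":0,"z":0,"rx":0,"ry":0,"rz":0}]}}

```text
time_s: 10.25
ee_pos: [440.9, 277.8, 11.8]
ee_rot: [179.9, 0.5, 26.1]
force: [-7.9, -7.3, 9.4]
gripper_width: 27.4
gripper_force: 25.0
```

Emit:
{"name": "move_arm", "arguments": {"plan": [{"x":0,"y":0,"z":0,"rx":0,"ry":0,"rz":0},{"x":0,"y":0,"z":0,"rx":0,"ry":0,"rz":0},{"x":0,"y":0,"z":0,"rx":0,"ry":0,"rz":0},{"x":0,"y":0,"z":0,"rx":0,"ry":0,"rz":0},{"x":0,"y":0,"z":-30,"rx":0,"ry":0,"rz":0},{"x":0,"y":0,"z":-40,"rx":0,"ry":0,"rz":0},{"x":0,"y":0,"z":-40,"rx":0,"ry":0,"rz":0},{"x":0,"y":0,"z":-40,"rx":0,"ry":0,"rz":0},{"x":0,"y":0,"z":0,"rx":0,"ry":0,"rz":0},{"x":0,"y":0,"z":0,"rx":0,"ry":0,"rz":0}], "grip": 1}}

```text
time_s: 11.25
ee_pos: [444.4, 280.1, 162.7]
ee_rot: [-180.0, -0.1, 26.1]
force: [0.0, -0.3, -1.4]
gripper_width: 91.4
gripper_force: 0.0
```

```bash
python3 ch.py; python3 - <<'E'
from h import *
f=cam('top')
for l in ['pickup']:
  for m in masks_of('top',l):
    P,uv=cloud(f,m['pixels']); T=P[P[:,2]>66]; print(m['p'],cv2.minAreaRect(T[:,:2].astype(np.float32)))
E
```

```text
[444.4 280.1 162.7] [-1.7999e+02 -1.4000e-01  2.6060e+01] 11.25
pickup 0.96 [286.   62.4] [[546.1 325.4  50. ]]
pickup 0.85 [284.  60.  59. 121.] z [73.5 74.8 76. ] [542.7 325.7] [82.9 38.3] 26.0
slide_grip 0.86 [279.4 199. ] [[440.8 279.7  30. ]]
slide_grip 0.63 [281. 200.  34.  34.] z [26.1 41.8 44.9] [442.8 278.9] [25.6 27.3] 25.4
top 8589 ((532.5523681640625, 321.64801025390625), (119.69876861572266, 88.27503967285156), 25.5576114654541) 50.69022566401747
0.78 ((549.694091796875, 317.15167236328125), (92.18475341796875, 32.668243408203125), 43.199951171875)
```

View pics/c.png

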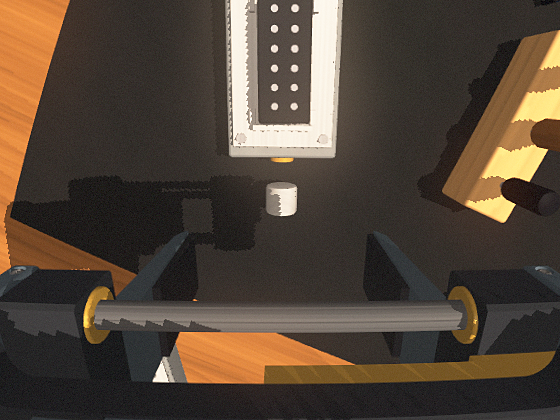

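Knob is home at (281,199), same place as at first; the pickup at (284,60) still sits in its nest. Now grasp it.

Emit:
{"name": "move_arm", "arguments": {"plan": [{"x":37,"y":0.5,"z":0,"rx":0,"ry":0,"rz":0},{"x":37,"y":0.5,"z":0,"rx":0,"ry":0,"rz":0},{"x":36.5,"y":0,"z":0,"rx":0,"ry":0,"rz":0},{"x":0,"y":0,"z":35,"rx":0,"ry":0,"rz":0},{"x":0,"y":0,"z":35,"rx":0,"ry":0,"rz":0},{"x":0,"y":0,"z":27,"rx":0,"ry":0,"rz":0},{"x":0,"y":0,"z":8,"rx":0,"ry":0,"rz":0},{"x":0,"y":0,"z":0,"rx":0,"ry":0,"rz":0},{"x":0,"y":0,"z":0,"rx":0,"ry":0,"rz":0},{"x":0,"y":0,"z":0,"rx":0,"ry":0,"rz":0}]}}

```text
time_s: 12.6
ee_pos: [544.8, 328.1, 58.8]
ee_rot: [-180.0, -0.2, 26.1]
force: [-0.9, -0.2, -1.1]
gripper_width: 91.3
gripper_force: 0.0
```

```bash
python3 - <<'E'
from h import *
s=state();print(s['ee_pos'],s['force'])
E
```

```text
[544.7600703  328.06938497  58.80042896] [-0.90092198 -0.2115363  -1.13423166]
```

Emit:
{"name": "move_arm", "arguments": {"plan": [{"x":0,"y":0,"z":4.5,"rx":0,"ry":0,"rz":0},{"x":0,"y":0,"z":0,"rx":0,"ry":0,"rz":0},{"x":0,"y":0,"z":0,"rx":0,"ry":0,"rz":0}]}}

```text
time_s: 12.9
ee_pos: [543.6, 327.4, 52.7]
ee_rot: [180.0, -0.0, 26.1]
force: [-0.2, 0.9, 0.2]
gripper_width: 91.2
gripper_force: 0.0
```

Emit:
{"name": "move_arm", "arguments": {"plan": [{"x":0,"y":0,"z":0,"rx":0,"ry":0,"rz":0},{"x":0,"y":0,"z":0,"rx":0,"ry":0,"rz":0},{"x":0,"y":0,"z":0,"rx":0,"ry":0,"rz":0},{"x":0,"y":0,"z":0,"rx":0,"ry":0,"rz":0},{"x":0,"y":0,"z":0,"rx":0,"ry":0,"rz":0},{"x":0,"y":0,"z":0,"rx":0,"ry":0,"rz":0},{"x":0,"y":0,"z":0,"rx":0,"ry":0,"rz":0},{"x":0,"y":0,"z":0,"rx":0,"ry":0,"rz":0},{"x":0,"y":0,"z":0,"rx":0,"ry":0,"rz":0},{"x":0,"y":0,"z":0,"rx":0,"ry":0,"rz":0}], "grip": 0, "squeeze": 25}}

```text
time_s: 13.9
ee_pos: [543.7, 327.3, 52.4]
ee_rot: [180.0, 0.0, 26.1]
force: [0.0, 0.5, -0.2]
gripper_width: 38.2
gripper_force: 25.0
```

Emit:
{"name": "move_arm", "arguments": {"plan": [{"x":0,"y":0,"z":-8,"rx":0,"ry":0,"rz":0},{"x":0,"y":0,"z":-15,"rx":0,"ry":0,"rz":0},{"x":0,"y":0,"z":-25,"rx":0,"ry":0,"rz":0},{"x":0,"y":0,"z":-30,"rx":0,"ry":0,"rz":0},{"x":0,"y":0,"z":-30,"rx":0,"ry":0,"rz":0},{"x":0,"y":0,"z":-20,"rx":0,"ry":0,"rz":0},{"x":0,"y":0,"z":-10,"rx":0,"ry":0,"rz":0},{"x":0,"y":0,"z":0,"rx":0,"ry":0,"rz":0},{"x":0,"y":0,"z":0,"rx":0,"ry":0,"rz":0}]}}

```text
time_s: 14.8
ee_pos: [543.0, 327.1, 189.4]
ee_rot: [180.0, 0.1, 26.1]
force: [-0.1, -0.7, -2.3]
gripper_width: 37.7
gripper_force: 25.0
```

Emit:
{"name": "move_arm", "arguments": {"plan": [{"x":0,"y":0,"z":0,"rx":0,"ry":0,"rz":-0.1},{"x":0,"y":0,"z":0,"rx":0,"ry":0,"rz":-0.12},{"x":0,"y":0,"z":0,"rx":0,"ry":0,"rz":-0.12},{"x":0,"y":0,"z":0,"rx":0,"ry":0,"rz":-0.12},{"x":0,"y":0,"z":0,"rx":0,"ry":0,"rz":-0.12},{"x":0,"y":0,"z":0,"rx":0,"ry":0,"rz":-0.12},{"x":0,"y":0,"z":0,"rx":0,"ry":0,"rz":-0.12},{"x":0,"y":0,"z":0,"rx":0,"ry":0,"rz":-0.08},{"x":0,"y":0,"z":0,"rx":0,"ry":0,"rz":0}]}}

```text
time_s: 15.7
ee_pos: [542.8, 327.0, 188.5]
ee_rot: [-179.8, 0.1, 77.6]
force: [0.2, 0.4, -1.5]
gripper_width: 37.9
gripper_force: 25.0
```

Emit:
{"name": "move_arm", "arguments": {"plan": [{"x":-20,"y":5.5,"z":0,"rx":0,"ry":0,"rz":0},{"x":-40,"y":11,"z":0,"rx":0,"ry":0,"rz":0},{"x":-45,"y":12.4,"z":0,"rx":0,"ry":0,"rz":0},{"x":-45,"y":12.4,"z":0,"rx":0,"ry":0,"rz":0},{"x":-45,"y":12.4,"z":0,"rx":0,"ry":0,"rz":0},{"x":-45,"y":12.4,"z":0,"rx":0,"ry":0,"rz":0},{"x":-45,"y":12.4,"z":0,"rx":0,"ry":0,"rz":0},{"x":-45,"y":12.4,"z":0,"rx":0,"ry":0,"rz":0}]}}

```text
time_s: 16.5
ee_pos: [560.6, -17.2, 190.0]
ee_rot: [-179.9, 0.0, 77.5]
force: [1.0, -0.4, -2.6]
gripper_width: 37.8
gripper_force: 25.0
```

Emit:
{"name": "move_arm", "arguments": {"plan": [{"x":-45,"y":12.4,"z":0,"rx":0,"ry":0,"rz":0},{"x":-45,"y":12.4,"z":0,"rx":0,"ry":0,"rz":0},{"x":-45,"y":12.4,"z":0,"rx":0,"ry":0,"rz":0},{"x":-45,"y":12.4,"z":0,"rx":0,"ry":0,"rz":0},{"x":-45,"y":12.4,"z":0,"rx":0,"ry":0,"rz":0},{"x":-35,"y":9.6,"z":0,"rx":0,"ry":0,"rz":0},{"x":-20,"y":5.5,"z":0,"rx":0,"ry":0,"rz":0},{"x":0,"y":0,"z":0,"rx":0,"ry":0,"rz":0},{"x":0,"y":0,"z":0,"rx":0,"ry":0,"rz":0},{"x":0,"y":0,"z":0,"rx":0,"ry":0,"rz":0}]}}

```text
time_s: 17.5
ee_pos: [576.8, -302.9, 190.4]
ee_rot: [-180.0, -0.0, 77.7]
force: [0.4, 0.3, -1.3]
gripper_width: 37.5
gripper_force: 25.0
```

```bash
cat > ob.py <<'E'
from h import *
s=state(); print(s['ee_pos'].round(1),s['ee_rot'].round(2),s['time_s'])
f=cam('wrist'); save('o.png',f['img'])
for m in landmark_of('wrist','pocket'): print('pocket',round(m['p'],2),np.round(m['point'],1),onplane(f,[m['point']],42).round(1))
def rect(f,lo,hi,box,nm):
    P,uv=cloud(f,np.ones(f['z_map'].shape,bool)); x0,x1,y0,y1=box
    k=(P[:,2]<hi)&(P[:,2]>lo)&(P[:,0]>x0)&(P[:,0]<x1)&(P[:,1]>y0)&(P[:,1]<y1)
    m=np.zeros(f['z_map'].shape,np.uint8); m[uv[k,1],uv[k,0]]=1
    n,lab,st,ce=cv2.connectedComponentsWithStats(m); 
    if n<2: return print(nm,'none')
    i=1+st[1:,4].argmax(); X=cloud(f,lab==i)[0]; r=cv2.minAreaRect(X[:,:2].astype(np.float32)); print(nm,len(X),np.round(r[0],1),np.round(r[1],1),round(r[2],2),'mean',X.mean(0).round(1))
rect(f,10,34,(520,670,-300,-150),'pocket low')
g=cam('top'); rect(g,10,34,(520,670,-300,-150),'pocket low top')
x,y,z=s['ee_pos']
for n,c in [('wrist',f),('top',g)]:
    for m in masks_of(n,'pickup'):
        P,uv=cloud(c,m['pixels']); print(n,'pickup',round(m['p'],2),np.round(m['box']),np.median(P,0).round(1),np.percentile(P[:,2],[5,95]).round(1))
E
python3 ob.py
```

```text
[ 576.8 -302.9  190.4] [-1.7995e+02 -4.0000e-02  7.7680e+01] 17.5
pocket 0.97 [277.1 100.8] [[ 591.3 -221.7   42. ]]
pocket low 5285 [ 593.6 -223.2] [96.2 44.7] 77.77 mean [ 593.8 -221.6   24.2]
pocket low top 597 [ 593.4 -223.6] [95.3 42.4] 78.0 mean [ 594.  -224.4   23.1]
wrist pickup 0.84 [280. 266.  86. 175.] [ 579.8 -284.6  212.7] [206.5 213.9]
top pickup 0.65 [446. 168.  23.  22.] [ 582.  -270.2  211. ] [193.5 214.9]
```

View pics/o.png

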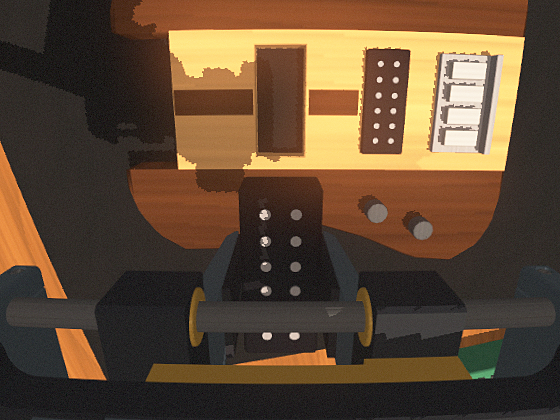

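The wrist view shows the pickup held level at (280,266) and the empty pocket at (280,100) ahead of it. Now the pickup's offset in the grip.

```bash
python3 - <<'E'
from h import *
s=state(); f=cam('wrist'); m=masks_of('wrist','pickup')[0]['pixels']
from scipy.spatial.transform import Rotation as R
Rt=R.from_euler('xyz',s['ee_rot'],degrees=True)
P,uv=cloud(f,m); L=Rt.inv().apply(P-s['ee_pos']); print('local z (top) pct',np.percentile(L[:,2],[5,50,95]).round(1))
T=L[np.abs(L[:,2]-np.median(L[:,2]))<3]
print('x',np.percentile(T[:,0],[0,.5,99.5,100]).round(1),'y',np.percentile(T[:,1],[0,.5,99.5,100]).round(1), cv2.minAreaRect(T[:,:2].astype(np.float32)))
A=np.c_[T[:,:2],np.ones(len(T))]; print('tilt deg',np.degrees(np.linalg.lstsq(A,T[:,2],rcond=None)[0][:2]).round(2))
q=onplane(f,[[280,178],[280,352],[240,230],[322,230]],s['ee_pos'][2]-np.median(L[:,2])); print(Rt.inv().apply(q-s['ee_pos']).round(1))
u=np.array([593.5,-223.4,0])-s['ee_pos']; u[2]=0; print('to pocket in tool',Rt.inv().apply(u).round(1),s['ee_pos'],s['ee_rot'])
# white pole dots on the top
E
```

```text
local z (top) pct [-23.5 -22.4 -16.9]
x [-43.2 -41.8  46.9  47.4] y [-19.3 -18.7  18.6  19.1] ((2.1035118103027344, -0.06716728210449219), (90.47607421875, 38.35770797729492), 0.11927323788404465)
tilt deg [0.1  0.03]
[[ 51.   -0.2 -22.4]
 [-41.8  -0.3 -22.4]
 [ 26.7 -18.6 -22.4]
 [ 26.7  19.  -22.3]]
to pocket in tool [81.7 -1.1 -0. ] [ 577.18689234 -303.41715338  190.70865886] [1.79987876e+02 2.59193444e-03 7.76971046e+01]
```

Emit:
{"name": "move_arm", "arguments": {"plan": [{"x":15,"y":-1,"z":0,"rx":0,"ry":0,"rz":0},{"x":25,"y":0,"z":0,"rx":0,"ry":0,"rz":0},{"x":25,"y":0,"z":0,"rx":0,"ry":0,"rz":0},{"x":14.5,"y":0,"z":0,"rx":0,"ry":0,"rz":0},{"x":0,"y":0,"z":20,"rx":0,"ry":0,"rz":0},{"x":0,"y":0,"z":30,"rx":0,"ry":0,"rz":0},{"x":0,"y":0,"z":30,"rx":0,"ry":0,"rz":0},{"x":0,"y":0,"z":20,"rx":0,"ry":0,"rz":0},{"x":0,"y":0,"z":10,"rx":0,"ry":0,"rz":0},{"x":0,"y":0,"z":0,"rx":0,"ry":0,"rz":0}]}}

```text
time_s: 18.85
ee_pos: [592.3, -225.9, 79.2]
ee_rot: [-179.8, -0.0, 77.6]
force: [0.6, -0.2, -1.0]
gripper_width: 37.8
gripper_force: 25.0
```

Emit:
{"name": "move_arm", "arguments": {"plan": [{"x":0,"y":0,"z":8,"rx":0,"ry":0,"rz":0},{"x":0,"y":0,"z":7,"rx":0,"ry":0,"rz":0},{"x":0,"y":0,"z":0,"rx":0,"ry":0,"rz":0},{"x":0,"y":0,"z":0,"rx":0,"ry":0,"rz":0},{"x":0,"y":0,"z":0,"rx":0,"ry":0,"rz":0}]}}

```text
time_s: 19.35
ee_pos: [593.3, -226.7, 66.0]
ee_rot: [179.9, 0.0, 77.6]
force: [-0.1, -0.5, -0.6]
gripper_width: 38.0
gripper_force: 25.0
```

Emit:
{"name": "move_arm", "arguments": {"plan": [{"x":1.2,"y":0,"z":6,"rx":0,"ry":0,"rz":0},{"x":0,"y":0,"z":5.5,"rx":0,"ry":0,"rz":0},{"x":0,"y":0,"z":0,"rx":0,"ry":0,"rz":0},{"x":0,"y":0,"z":0,"rx":0,"ry":0,"rz":0},{"x":0,"y":0,"z":0,"rx":0,"ry":0,"rz":0}]}}

```text
time_s: 19.85
ee_pos: [593.4, -225.4, 54.0]
ee_rot: [180.0, 0.0, 77.6]
force: [0.5, -1.0, -2.5]
gripper_width: 37.5
gripper_force: 25.0
```

```bash
python3 - <<'E'
from h import *
from scipy.spatial.transform import Rotation as R
s=state(); print(s['ee_pos'],s['ee_rot'],s['force'])
Rt=R.from_euler('xyz',s['ee_rot'],degrees=True)
f=cam('wrist'); m=masks_of('wrist','pickup')
save('fin.png',f['img'])
for q in m:
    P,uv=cloud(f,q['pixels']); L=Rt.inv().apply(P-s['ee_pos']); T=L[np.abs(L[:,2]+22.4)<4]
    if len(T)>50: r=cv2.minAreaRect(T[:,:2].astype(np.float32)); print(q['p'],r,np.median(T[:,2]),'world',Rt.apply([r[0][0],r[0][1],-22])+s['ee_pos'])
P,uv=cloud(f,np.ones(f['z_map'].shape,bool)); k=(np.abs(P[:,0]-594)<90)&(np.abs(P[:,1]+223)<90)&(np.abs(P[:,2]-42)<6); print('guitar top z',np.median(P[k,2]),k.sum())
E
```

```text
[ 593.42074455 -225.44343869   53.98618996] [1.79987269e+02 7.33194283e-03 7.76246784e+01] [ 0.49016369 -1.04118479 -2.52959127]
0.76 ((2.1217994689941406, -0.04395103454589844), (38.48512268066406, 90.41375732421875), 89.9795913696289) -22.41654436652931 world [ 593.82837591 -223.35772307   75.98590795]
guitar top z 42.83150288153344 50360
```

View pics/fin.png

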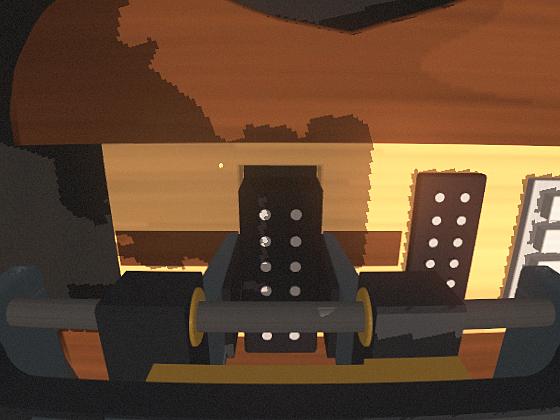

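The pickup's outline at (280,260) lies squarely over the pocket, whose far rim shows evenly at (280,166). It is level, with its underside about 10 mm above the wood.

```bash
python3 -c "
from workcell import *
print(job_done())"
```

```text
the job is handed in; nothing more can be done
None
```

The job is handed in: the pickup was charged (knob fully out, then fully home) and is held level, poles up, about 1 cm above the wood and within about 1 mm of the pocket's centre by the wrist camera; no contact with the guitar or stand showed in the force readings.

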